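# Turn the filter wheel and swing its locking lever

## Task

On the microscope illuminator, gently push the spokes of the filter wheel round with a finger until the square-framed filter stands centred over the round light port in front of the upright metal fin. Only then push the small locking lever across, away from the stop pin it starts near, until it rests against the other one. Only push, never grip or pinch the wheel or the lever, leave the wheel set, and leave the bottles, boxes and other loose things standing where they are.

Things in the scene. Friction and masses are not known exactly. Their poses are not given: they have to be found in the camera images.
- unit: Fixed ivory illuminator on a lavender foot; origin on the wheel axis at table height, yaw varies. Drum of radius 80 mm (foot 88), top at 50 mm, with a tongue along its +x (56 mm wide, to 152 mm from the axis; port and fin) and one along its -y (60 mm wide, to 180 mm; lever), both 50 mm high. More than 25 N of contact on it, its wheel or its lever is too rough.
- wheel (a joint): Angle of the filter wheel about its vertical axis, rad, growing counter-clockwise seen from above; 0 or a whole turn (6.283) is the square filter centred over the port. Turns both ways, from -7 to 7, with about 0.1 N m of friction, and stays where it is left. Starts between 0.8 and 5.4.
- hub (a point): On the wheel's axis, 81 mm above the table, at mid-height of the spokes. Black hub 44 mm across, top at 96 mm; four spokes 90 degrees apart, 12 mm wide, 75 to 87 mm above the table, bare from 22 to 70 mm from the axis. Each ends in a filter frame centred 95 mm out: three round (48 mm across), one square. Outermost point 123 mm from the axis. Below the spokes the drum's top is at 50 mm.
- square_filter (a point): Centre of the square-framed filter (50 mm square, 12 mm thick) at the end of its spoke, 95 mm from the axis, 81 mm above the table.
- port (a point): Centre of the light port's white window (20 mm across, in a bare metal collar 40 mm across), 95 mm from the wheel's axis along the unit's +x, 63 mm above the table; filters pass 12 mm above it. An upright dark metal fin (10 by 12 mm, top at 100 mm) stands 136 mm from the axis on the same line.
- lever (a joint): Angle of the locking lever about its vertical pivot, rad, growing counter-clockwise seen from above. Unlocked stop 0, locked stop 1.9 (rigid stops, steel pins beside the pivot); starts between 0 and 0.45; stays where it is left, friction about 0.08 N m.
- lever_pivot (a point): The lever's pivot, 145 mm from the wheel's axis along the unit's -y, 62 mm above the table. At joint value q the lever points from here at 3.752 + q rad in the unit's frame (counter-clockwise from its +x), so it swings round on the side away from the wheel.
- lever_knob (a point): Middle of the black upright knob (15 mm across, from 58 to 86 mm above the table) at the end of the dark steel lever, 55 mm from the pivot; this point is 72 mm above the table. The lever's arm is 11 mm wide, 58 to 67 mm above the table.
- oil: Bystander: amber oil bottle, 30 mm across, 64 mm high. Origin: centre of its underside.
- jar: Bystander: clear jar with white lid, 48 mm across, 62 mm high. Origin: centre of its underside.
- slidebox: Bystander: grey slide box, 85 x 34 x 32 mm. Origin: centre of its underside.
- coverbox: Bystander: white cover-glass box, 55 x 45 x 22 mm. Origin: centre of its underside.
- tweezers: Bystander: steel tweezers lying flat, 110 mm long, 6 mm high. Origin: centre of the underside.
- wash: Bystander: white bottle, 52 mm across, 120 mm high. Origin: centre of its underside.
- beaker: Bystander: glass beaker, 60 mm across, 70 mm high. Origin: centre of its underside.

How it is judged (in metres and radians):
On the way, in this order (a step that is already met when the one before it is completed fails the run):
1. the square filter stands over the port, at rest, with the lever still unlocked (horizontal distance between square_filter and port below 0.008 m and velocity of joint wheel between -0.1 and 0.1 rad/s and value of joint lever below 0.8 rad), for 0.2 s.
2. the lever is swung across to its locked stop (value of joint lever above 1.78 rad), for 0.2 s.
At the end, for the whole second after the job is handed in: The square filter is centred within 8 mm over the port and at rest, and the lever is within 0.12 rad of its locked stop (1.9) (horizontal distance between square_filter and port below 0.008 m and velocity of joint wheel between -0.1 and 0.1 rad/s and value of joint lever above 1.78 rad); the robot touches nothing.
It fails at once if the fingers pinch or press the wheel, the lever or the housing with more than 25 N (contact force between the fingers and unit above 25 N).
It fails at once if the arm presses the wheel, the lever or the housing with more than 25 N (contact force between the arm and unit above 25 N).
It fails at once if a bystander is lifted or moved by more than 25 mm (distance of any of oil, jar, slidebox, coverbox, tweezers, wash, beaker from where it was at the start of the episode above 0.025 m).
It fails at once if a bystander is tipped over (angle between any of oil, jar, slidebox, coverbox, tweezers, wash, beaker's own z axis and vertical above 0.5 rad).
It also fails if it takes over 54 s, if anything falls off the work surface, if the arm or the gripper's body presses on something with over 40 N, if the wrist force passes 120 N, or if a joint passes its speed limit or range.

## Robot

A 6-joint arm with a two-finger parallel gripper is mounted at the origin on the work surface. World frame = base frame: x ahead of the robot, y to its left, z up, the work surface at z = 0. Lengths are in m, angles in degrees, forces in N, time in s.
With the tool pointing down it reaches from about 0.3 to 0.75 m from the base axis. Payload 8.5 kg.
Tool frame: the origin (TCP) lies on the centre line of the jaws, within the pads' length; the fingertips stand 19 mm ahead of it and the grasp point (between the pads) is the TCP (env.tcp_to_tips is the z of the fingertips in the tool frame, in m); z points along the fingers, y is the line along which they close (so a half turn about z gives the same grasp; the last joint's range is limited). The gripper opens to 85 mm and grips with 20 to 120 N. Pads are 22 mm wide; open, the fingers measure 114 mm over their backs; the gripper's body (76 mm by 85 mm) begins 54 mm behind the grasp point. The pads swing forward as they close: fully open they stand 13 mm farther back than shut.
Start: joints at [63.237, 21.807, 74.336, -0, 83.858, -12.336], TCP at [0.137, 0.533, 0.25] pointing down, gripper open.
Joint ranges: [-178.18, 178.18], [-50.72, 133.34], [12.68, 142.11], [-81.47, 261.47], [9.98, 163.14], [-165.26, 165.26]. Speed limits (degrees/s): [136.94, 136.94, 180, 180, 180, 180].

## Interface

Orientations are given as a 3x3 rotation matrix whose columns are the frame's x, y, z axes.
In Python, from rig import env gives the robot as it stands.
- The arm moves only by the tool servo_tool, never from a script. Its argument "steps" is a list of rows, each an object of numbers: "tx", "ty", "tz": the shift along the world's x, y, z in cm; "yaw": the turn about the world's z in degrees; "claw": the finger opening in cm, from 0 to 8.54. In form: [{"tx": .., "ty": .., "tz": .., "yaw": .., "claw": ..}, ...]. A call has 1 to 20 rows; each row shifts and turns the commanded pose from where the row before left it; what a row does not reach is not made up. A row lasts 1/10 s, in which the tool goes at most 50 mm and 8.59 degrees, less where a joint would pass 70% of its speed; a pose out of reach is approached as far as the arm can. A call with a gripper value outside its range is refused whole. The fingers move at their own pace and stop on an object; "newtons" is the grip in N (left out, the last holds). Time passes only in rows, so rows that do not move let the fingers close. It gives the time, the measured TCP pose, the force, the opening and the grip force at its end, in the units of the state.
- env.observe(): the state, without advancing time (a new reading comes with each control period).
- env.get_image(name): name is "scene" or "top"; returns (picture, depth): 400x640x3 uint8, red, green, blue; 400x640 float32, m along the optical axis (not along the pixel's ray), 0 where there is no reading.
- env.camera_model(name): a dict with "fovy" (degrees; the focal length in pixels is half the picture's height over the tangent of half this angle, whatever the lens; pixels are square), "cx", "cy" (the principal point, pixels), "dist_coeffs" ([k1, k2, p1, p2, k3] as OpenCV has them; the pictures are not rectified), "T" (4x4, takes a point from camera to world coordinates). Camera axes: x right, y down, z forward; pixel columns grow to the right and rows downward; lengths in m; the calibration is good to about 2 mm. A picture is of the moment at which its call begins. camera_model takes no time and is no camera call.
- env.close_job(): hands the job in; it is judged then, once.
The state is a dict: "time_s": time; "q": joint angles; "qvel": joint speeds; "joint_efforts": joint torques, N m; "position": TCP position; "tool_rot": TCP orientation; "ft_force": force on the tool from outside, world axes, zero at the start; "wrist_torque": the same for the moment, N m; "grip_width": finger opening in m; "gripper_force": force on a finger pad.
Only numpy, scipy, OpenCV 4.12 (cv2) and the standard library are available. Lean on these libraries where they do the work, as an engineer would, in place of code of your own. Each camera call takes 0.05 s, during which the arm holds its last target. There are 200 camera calls.

## Working session

There is one attempt and no reset: what is moved stays moved. The work goes in short steps, Python scripts to look and compute and a tool call to move; the robot and the scene stay as the last step left them, time stands still between calls to the robot, and variables do not carry over. Pictures are saved under pics/ and viewed, at most 10 in all, crops included, and the job is handed in when it is done.

Besides the shell and the picture viewer there is one more tool, called after "Emit:" by a JSON object that holds its "op" and its "data", one argument or row to a line. servo_tool: Moves the arm, as the interface text tells. Its arguments: {"type":"object","properties":{"steps":{"type":"array"},"newtons":{"type":"number"}},"required":["steps"]}

```bash
mkdir -p pics; cat > h.py <<'E'
import numpy as np, cv2
from rig import env
def K(n):
    m=env.camera_model(n); f=200/np.tan(np.radians(m["fovy"])/2)
    return np.array([[f,0,m["cx"]],[0,f,m["cy"]],[0,0,1]]),np.array(m["dist_coeffs"]),np.array(m["T"])
def at_z(n,u,v,z):
    k,d,T=K(n); p=cv2.undistortPoints(np.array([[[u,v]]],float),k,d)[0,0]
    r=T[:3,:3]@np.array([p[0],p[1],1]); o=T[:3,3]; return o+r*(z-o[2])/r[2]
def proj(n,P):
    k,d,T=K(n); Ti=np.linalg.inv(T)
    return cv2.projectPoints(np.array(P,float).reshape(-1,3),cv2.Rodrigues(Ti[:3,:3])[0],Ti[:3,3],k,d)[0][:,0]
def shot(n,name):
    im,dp=env.get_image(n); cv2.imwrite(f"pics/{name}.png",im[:,:,::-1]); np.save(f"pics/{name}.npy",dp); return im,dp
E
python3 - <<'E'
from h import *
shot("top","t0");shot("scene","s0")
print(env.observe()); print(K("top"));print(env.tcp_to_tips)
E
```

```text
{'time_s': 0.1, 'q': array([ 6.32372537e+01,  2.18367339e+01,  7.43790260e+01, -1.32785316e-03,
        8.38589449e+01, -1.23374882e+01]), 'qvel': array([-0.05430298, -0.07172384, -0.24341532, -0.00726989,  0.09745398,
        0.01237136]), 'joint_efforts': array([ 5.02768773e-03, -4.49220872e+01, -2.31656170e+01, -1.04846565e-04,
        3.62140956e-03, -3.23028542e-05]), 'position': array([0.1369264 , 0.53243335, 0.24978537]), 'tool_rot': array([[-9.68473984e-01,  2.49114072e-01, -5.66542990e-04],
       [ 2.49114585e-01,  9.68473306e-01, -1.17455043e-03],
       [ 2.56084721e-04, -1.27865566e-03, -9.99999150e-01]]), 'ft_force': array([ 0.25331229,  0.91442457, -0.51531612]), 'wrist_torque': array([ 0.04997296, -0.02815621, -0.01237583]), 'gripper_force': 0.0, 'grip_width': 0.08545566888490755}
(array([[505.58993349,   0.        , 322.48633065],
       [  0.        , 505.58993349, 199.78070268],
       [  0.        ,   0.        ,   1.        ]]), array([-0.00821031,  0.        ,  0.        ,  0.        ,  0.        ]), array([[-0.02686834, -0.99822147,  0.05321638,  0.51695573],
       [-0.9994354 ,  0.02575044, -0.02158236,  0.06806435],
       [ 0.02017363, -0.05376622, -0.99834975,  1.2586191 ],
       [ 0.        ,  0.        ,  0.        ,  1.        ]]))
0.019
```

View pics/t0.png

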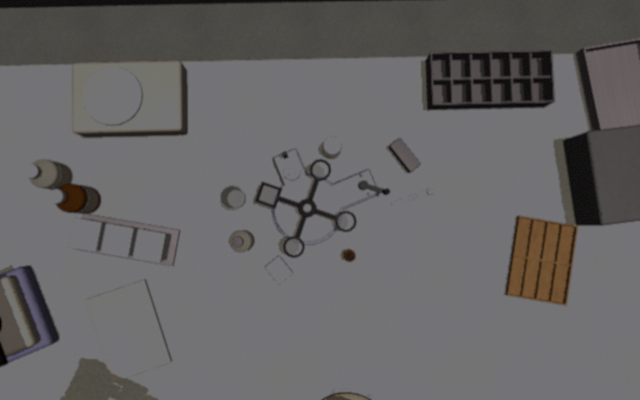

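View pics/s0.png

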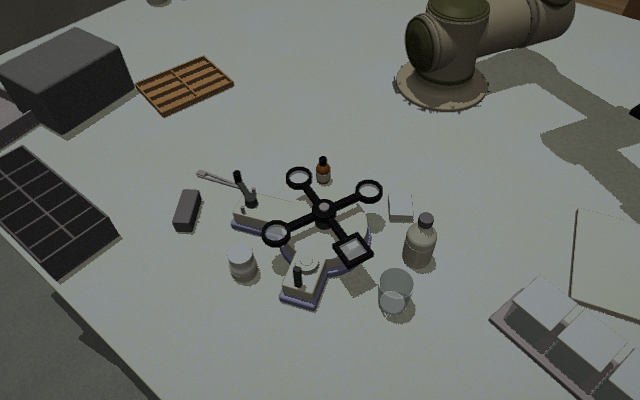

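The top view shows the hub at about (307,208), the square filter at (268,195) and the fin tongue near (288,158). The lever pivot is at about (363,186) with its knob at (386,192). I'll enlarge this area for exact values.

```bash
python3 - <<'E'
from h import *
im=cv2.imread("pics/t0.png")[125:300,215:445]
im=np.clip(255*(im/255.)**0.6,0,255).astype(np.uint8)
im=cv2.resize(im,None,fx=3.4,fy=3.4,interpolation=cv2.INTER_CUBIC); cv2.imwrite("pics/c0.png",im)
E
```

```text
(no output)
```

View pics/c0.png

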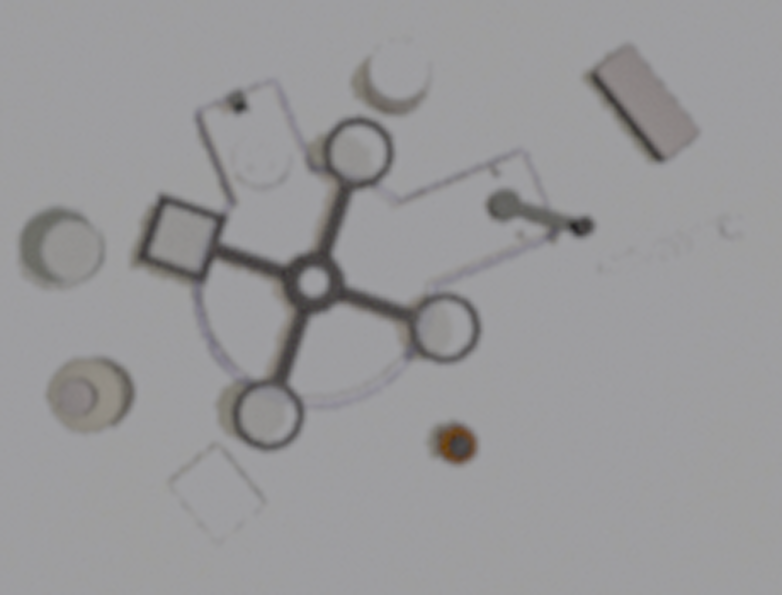

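```bash
cat > pts.py <<'E'
from h import *
c=lambda u,v,z: at_z("top",215+(u+.5)/3.4-.5,125+(v+.5)/3.4-.5,z)
P={k:c(*v) for k,v in dict(hub=(314,281,.096),sq=(182,238,.087),f1=(358,152,.087),f2=(445,327,.087),f3=(268,413,.087),port=(262,162,.063),fin=(237,101,.1),piv=(505,206,.067),knob=(582,226,.086),jar=(398,75,.062),wash=(75,395,.12),beaker=(62,247,.07),oil=(458,444,.064),cover=(217,492,.022),slide=(648,105,.032),tw1=(600,268,.006),tw2=(740,225,.006)).items()}
E
python3 - <<'E'
from pts import *
for k,v in P.items(): print(k,(v[:2]*1e3).round(1))
h=(P['f1']+P['f2']+P['f3']+P['sq'])[:2]/4
print('hub2',h)
for k,v in P.items():
    d=v[:2]-h; print(k, round(np.hypot(*d)*1e3,1), round(np.degrees(np.arctan2(d[1],d[0])),2))
d=(P['knob']-P['piv'])[:2];print(np.hypot(*d),np.degrees(np.arctan2(d[1],d[0])))
E
```

```text
hub [562.5  79. ]
sq [594.6 168.3]
f1 [650.5  46.8]
f2 [529.2  -9.4]
f3 [474.1 112.6]
port [647.9 113.5]
fin [685.7 128. ]
piv [612.5 -55. ]
knob [ 595.9 -105.5]
jar [706.9  16.8]
wash [490.6 238. ]
beaker [591.6 252.5]
oil [448.2 -17.5]
cover [416.5 152.7]
slide [ 685.7 -164.1]
tw1 [ 570.1 -129.5]
tw2 [ 599.  -233.7]
hub2 [0.56208918 0.07955407]
hub 0.7 -49.87
sq 94.5 69.89
f1 94.3 -20.36
f2 94.8 -110.3
f3 94.0 159.44
port 92.2 21.59
fin 132.8 21.41
piv 143.7 -69.47
knob 188.1 -79.65
jar 157.8 -23.43
wash 173.8 114.29
beaker 175.5 80.32
oil 149.6 -139.55
cover 162.9 153.31
slide 273.2 -63.11
tw1 209.2 -87.8
tw2 315.4 -83.27
0.05315701322482734 -108.20083614407577
```

Emit:
{"op": "servo_tool", "data": {
  "steps": [
    {"tx": 2.5, "ty": -2.4, "claw": 0, "yaw": -0.5},
    {"tx": 2.5, "ty": -2.4, "yaw": -0.5, "claw": 0},
    {"tx": 2.5, "ty": -2.4, "yaw": -0.5, "claw": 0},
    {"tx": 2.5, "ty": -2.4, "yaw": -0.5, "claw": 0},
    {"tx": 2.5, "ty": -2.4, "yaw": -0.5, "claw": 0},
    {"tx": 2.5, "ty": -2.4, "yaw": -0.5, "claw": 0},
    {"tx": 2.5, "ty": -2.4, "yaw": -0.5, "claw": 0},
    {"tx": 2.5, "ty": -2.4, "yaw": -0.5, "claw": 0},
    {"tx": 2.5, "ty": -2.4, "yaw": -0.5, "claw": 0},
    {"tx": 2.5, "ty": -2.4, "yaw": -0.5, "claw": 0},
    {"tx": 2.5, "ty": -2.4, "yaw": -0.5, "claw": 0},
    {"tx": 2.5, "ty": -2.4, "claw": 0},
    {"tx": 2.5, "ty": -2.4, "claw": 0},
    {"tx": 2.5, "ty": -2.4, "claw": 0},
    {"tx": 2.5, "ty": -2.4, "claw": 0},
    {"tx": 2.5, "ty": -2.4, "claw": 0},
    {"tx": 1.4, "ty": -1.2, "claw": 0},
    {"tx": 0, "claw": 0},
    {"tx": 0, "claw": 0}
  ]
}}

```text
invalid input at $.steps[0]: expected keys tx, ty, tz, yaw, claw
```

Emit:
{"op": "servo_tool", "data": {
  "steps": [
    {"tx": 2.5, "ty": -2.4, "tz": 0, "yaw": -0.5, "claw": 0},
    {"tx": 2.5, "ty": -2.4, "tz": 0, "yaw": -0.5, "claw": 0},
    {"tx": 2.5, "ty": -2.4, "tz": 0, "yaw": -0.5, "claw": 0},
    {"tx": 2.5, "ty": -2.4, "tz": 0, "yaw": -0.5, "claw": 0},
    {"tx": 2.5, "ty": -2.4, "tz": 0, "yaw": -0.5, "claw": 0},
    {"tx": 2.5, "ty": -2.4, "tz": 0, "yaw": -0.5, "claw": 0},
    {"tx": 2.5, "ty": -2.4, "tz": 0, "yaw": -0.5, "claw": 0},
    {"tx": 2.5, "ty": -2.4, "tz": 0, "yaw": -0.5, "claw": 0},
    {"tx": 2.5, "ty": -2.4, "tz": 0, "yaw": -0.5, "claw": 0},
    {"tx": 2.5, "ty": -2.4, "tz": 0, "yaw": -0.5, "claw": 0},
    {"tx": 2.5, "ty": -2.4, "tz": 0, "yaw": -0.5, "claw": 0},
    {"tx": 2.5, "ty": -2.4, "tz": 0, "yaw": 0, "claw": 0},
    {"tx": 2.5, "ty": -2.4, "tz": 0, "yaw": 0, "claw": 0},
    {"tx": 2.5, "ty": -2.4, "tz": 0, "yaw": 0, "claw": 0},
    {"tx": 2.5, "ty": -2.4, "tz": 0, "yaw": 0, "claw": 0},
    {"tx": 2.5, "ty": -2.4, "tz": 0, "yaw": 0, "claw": 0},
    {"tx": 1.4, "ty": -1.2, "tz": 0, "yaw": 0, "claw": 0},
    {"tx": 0, "ty": 0, "tz": 0, "yaw": 0, "claw": 0},
    {"tx": 0, "ty": 0, "tz": 0, "yaw": 0, "claw": 0}
  ]
}}

```text
time_s: 2.0
position: [0.5506, 0.1368, 0.2499]
tool_rot: [[-0.94, 0.341, -0.001], [0.341, 0.94, 0.0], [0.001, -0.0, -1.0]]
ft_force: [-0.1, 0.1, 0.0]
grip_width: -0.0002
gripper_force: 0.0
```

Emit:
{"op": "servo_tool", "data": {
  "steps": [
    {"tx": -0.1, "ty": -0.2, "tz": -2, "yaw": 0, "claw": 0},
    {"tx": 0, "ty": 0, "tz": -2, "yaw": 0, "claw": 0},
    {"tx": 0, "ty": 0, "tz": -2, "yaw": 0, "claw": 0},
    {"tx": 0, "ty": 0, "tz": -2, "yaw": 0, "claw": 0},
    {"tx": 0, "ty": 0, "tz": -2, "yaw": 0, "claw": 0},
    {"tx": 0, "ty": 0, "tz": -1.5, "yaw": 0, "claw": 0},
    {"tx": 0, "ty": 0, "tz": -1.5, "yaw": 0, "claw": 0},
    {"tx": 0, "ty": 0, "tz": -1, "yaw": 0, "claw": 0},
    {"tx": 0, "ty": 0, "tz": -1, "yaw": 0, "claw": 0},
    {"tx": 0, "ty": 0, "tz": -1, "yaw": 0, "claw": 0},
    {"tx": 0, "ty": 0, "tz": -0.7, "yaw": 0, "claw": 0},
    {"tx": 0, "ty": 0, "tz": 0, "yaw": 0, "claw": 0}
  ]
}}

```text
time_s: 3.2
position: [0.5496, 0.1347, 0.0825]
tool_rot: [[-0.94, 0.341, -0.002], [0.341, 0.94, -0.0], [0.001, -0.001, -1.0]]
ft_force: [0.4, -0.0, 0.5]
grip_width: 0.0003
gripper_force: 0.0
```

```bash
python3 - <<'E'
from h import *
im,_=shot("scene","s1")
c=im[100:330,180:460,::-1]; c=np.clip(255*(c/255.)**.6,0,255).astype(np.uint8)
cv2.imwrite("pics/s1c.png",cv2.resize(c,None,fx=2.6,fy=2.6,interpolation=cv2.INTER_CUBIC))
E
```

```text
(no output)
```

View pics/s1c.png

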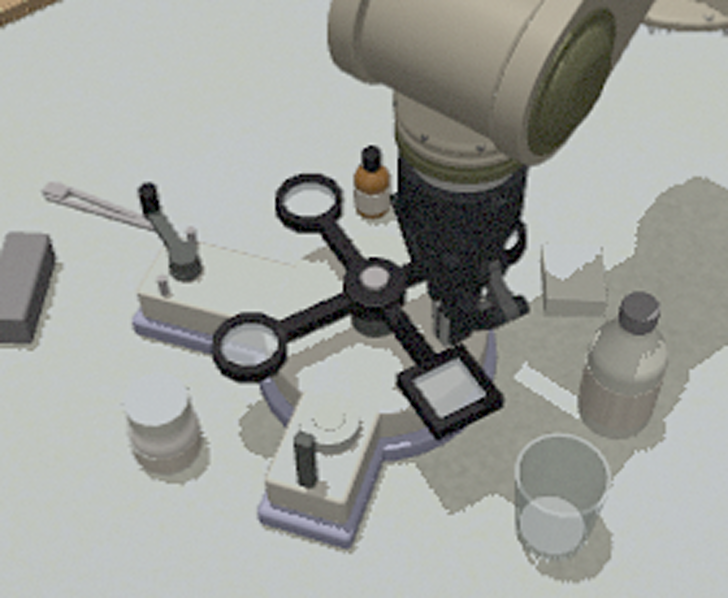

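```bash
python3 - <<'E'
from h import *
d=np.load("pics/s1.npy"); k,dc,T=K("scene")
o=env.observe(); R=o["tool_rot"]; p=o["position"]
v,u=np.mgrid[170:260,330:390]; z=d[170:260,330:390]
q=cv2.undistortPoints(np.stack([u.ravel(),v.ravel()],1).astype(float).reshape(-1,1,2),k,dc)[:,0]
C=np.c_[q*z.ravel()[:,None],z.ravel()]; W=C@T[:3,:3].T+T[:3,3]; L=(W-p)@R
m=(np.abs(L[:,0])<45)&(np.abs(L[:,:2]).max(1)<.06)&(L[:,2]>-.06)&(L[:,2]<.03)
L=L[m]*1e3
for a in range(-60,30,8):
    s=L[(L[:,2]>=a)&(L[:,2]<a+8)]
    if len(s): print(a,len(s),s[:,0].min().round(),s[:,0].max().round(),s[:,1].min().round(),s[:,1].max().round(), 'y pct',np.percentile(s[:,1],[10,50,90]).round())
E
```

```text
-60 89 -18.0 -8.0 -55.0 53.0 y pct [-43.  -5.  45.]
-52 95 -17.0 5.0 -50.0 45.0 y pct [-38.   8.  36.]
-44 75 -13.0 13.0 -44.0 40.0 y pct [-35.  15.  34.]
-36 106 -15.0 12.0 -38.0 34.0 y pct [-24.  12.  23.]
-28 31 -13.0 -7.0 -14.0 28.0 y pct [-11.  -3.  13.]
-20 21 -12.0 -6.0 -7.0 14.0 y pct [-5.  1. 12.]
-12 378 -58.0 59.0 -59.0 60.0 y pct [-44.   7.  45.]
-4 661 -58.0 5.0 -52.0 60.0 y pct [-10.  35.  55.]
4 70 -58.0 7.0 -44.0 50.0 y pct [-35.   6.  33.]
12 12 -11.0 0.0 -9.0 11.0 y pct [-4.  5.  6.]
28 4 -50.0 10.0 -53.0 11.0 y pct [-52. -44.  -4.]
```

Emit:
{"op": "servo_tool", "data": {
  "steps": [
    {"tx": 0.42, "ty": -0.14, "tz": 0, "yaw": 0, "claw": 0},
    {"tx": 0.42, "ty": -0.14, "tz": 0, "yaw": 0, "claw": 0},
    {"tx": 0.42, "ty": -0.14, "tz": 0, "yaw": 0, "claw": 0},
    {"tx": 0.22, "ty": -0.01, "tz": 0, "yaw": -2.5, "claw": 0},
    {"tx": 0.22, "ty": -0.01, "tz": 0, "yaw": -2.5, "claw": 0},
    {"tx": 0.22, "ty": -0.03, "tz": 0, "yaw": -2.5, "claw": 0},
    {"tx": 0.22, "ty": -0.03, "tz": 0, "yaw": -2.5, "claw": 0},
    {"tx": 0.22, "ty": -0.05, "tz": 0, "yaw": -2.5, "claw": 0},
    {"tx": 0.22, "ty": -0.05, "tz": 0, "yaw": -2.5, "claw": 0},
    {"tx": 0.21, "ty": -0.07, "tz": 0, "yaw": -2.5, "claw": 0},
    {"tx": 0.21, "ty": -0.07, "tz": 0, "yaw": -2.5, "claw": 0},
    {"tx": 0, "ty": 0, "tz": 0, "yaw": 0, "claw": 0}
  ]
}}

```text
time_s: 4.45
position: [0.5804, 0.1271, 0.0834]
tool_rot: [[-0.767, 0.642, 0.0], [0.642, 0.767, 0.0], [-0.0, 0.0, -1.0]]
ft_force: [0.1, -1.1, -0.2]
grip_width: 0.0001
gripper_force: 0.0
```

Gentle so far; continuing to about φ=30.

Emit:
{"op": "servo_tool", "data": {
  "steps": [
    {"tx": 0.21, "ty": -0.09, "tz": 0, "yaw": -2.5, "claw": 0},
    {"tx": 0.21, "ty": -0.09, "tz": 0, "yaw": -2.5, "claw": 0},
    {"tx": 0.2, "ty": -0.1, "tz": 0, "yaw": -2.5, "claw": 0},
    {"tx": 0.2, "ty": -0.1, "tz": 0, "yaw": -2.5, "claw": 0},
    {"tx": 0.19, "ty": -0.12, "tz": 0, "yaw": -2.5, "claw": 0},
    {"tx": 0.19, "ty": -0.12, "tz": 0, "yaw": -2.5, "claw": 0},
    {"tx": 0.18, "ty": -0.14, "tz": 0, "yaw": -2.5, "claw": 0},
    {"tx": 0.18, "ty": -0.14, "tz": 0, "yaw": -2.5, "claw": 0},
    {"tx": 0, "ty": 0, "tz": 0, "yaw": 0, "claw": 0},
    {"tx": 0, "ty": 0, "tz": 0, "yaw": 0, "claw": 0}
  ]
}}

```text
time_s: 5.45
position: [0.5958, 0.1181, 0.0833]
tool_rot: [[-0.503, 0.865, 0.0], [0.865, 0.503, -0.0], [-0.0, 0.0, -1.0]]
ft_force: [0.0, -1.0, 0.3]
grip_width: 0.0001
gripper_force: 0.0
```

```bash
python3 - <<'E'
from h import *
print(env.observe()["position"])
im,_=shot("top","t2"); s,_=shot("scene","s2")
g=lambda c,f:cv2.resize(np.clip(255*(c[:,:,::-1]/255.)**.6,0,255).astype(np.uint8),None,fx=f,fy=f,interpolation=cv2.INTER_CUBIC)
a=g(im[125:265,235:400],4); b=g(s[150:320,240:400],0.01+3.28)
b=cv2.resize(b,(0,0),fx=1,fy=1); cv2.imwrite("pics/m2.png",a); cv2.imwrite("pics/n2.png",b)
E
```

```text
[0.59576903 0.1181184  0.08333375]
```

View pics/m2.png

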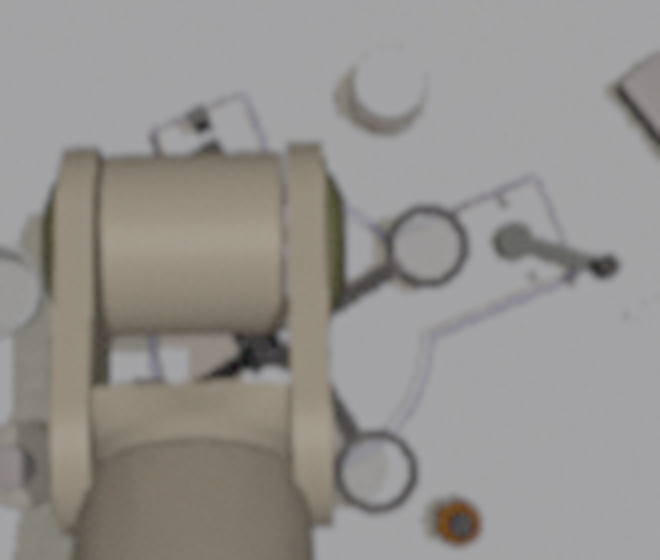

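The arm hides the hub, but two round frames show at crop (427,245) and (375,470). I'll use those to get the wheel angle.

```bash
python3 - <<'E'
from h import *
h=np.array([.5622,.0794])
for (u,v),o in (((427,245),90),((375,470),180)):
    p=at_z("top",235+(u+.5)/4-.5,125+(v+.5)/4-.5,.087)[:2]-h
    print(np.hypot(*p),np.degrees(np.arctan2(p[1],p[0]))+o)
E
```

```text
0.09479441833547661 30.744687774973542
0.09407809819684164 30.42286145665551
```

Emit:
{"op": "servo_tool", "data": {
  "steps": [
    {"tx": 0.13, "ty": -0.11, "tz": 0, "yaw": -2, "claw": 0},
    {"tx": 0.13, "ty": -0.12, "tz": 0, "yaw": -2, "claw": 0},
    {"tx": 0.12, "ty": -0.12, "tz": 0, "yaw": -2, "claw": 0},
    {"tx": 0.09, "ty": -0.1, "tz": 0, "yaw": -1.5, "claw": 0},
    {"tx": 0.06, "ty": -0.07, "tz": 0, "yaw": -1, "claw": 0},
    {"tx": 0.05, "ty": -0.06, "tz": 0, "yaw": -0.8, "claw": 0},
    {"tx": 0, "ty": 0, "tz": 0, "yaw": 0, "claw": 0},
    {"tx": -0.3, "ty": 0.7, "tz": 0, "yaw": 0, "claw": 0},
    {"tx": -0.3, "ty": 0.7, "tz": 0, "yaw": 0, "claw": 0},
    {"tx": 0, "ty": 0, "tz": 2, "yaw": 0, "claw": 0},
    {"tx": 0, "ty": 0, "tz": 3, "yaw": 0, "claw": 0},
    {"tx": 0, "ty": 0, "tz": 4, "yaw": 0, "claw": 0},
    {"tx": 0, "ty": 0, "tz": 4, "yaw": 0, "claw": 0},
    {"tx": -3, "ty": 3, "tz": 1, "yaw": 0, "claw": 0},
    {"tx": -4, "ty": 4, "tz": 0, "yaw": 0, "claw": 0},
    {"tx": -4, "ty": 4, "tz": 0, "yaw": 0, "claw": 0},
    {"tx": -4, "ty": 4, "tz": 0, "yaw": 0, "claw": 0},
    {"tx": -4, "ty": 4, "tz": 0, "yaw": 0, "claw": 0},
    {"tx": 0, "ty": 0, "tz": 0, "yaw": 0, "claw": 0}
  ]
}}

```text
time_s: 7.45
position: [0.4195, 0.3013, 0.2237]
tool_rot: [[-0.361, 0.933, -0.001], [0.933, 0.361, 0.001], [0.001, -0.001, -1.0]]
ft_force: [0.0, -1.4, 0.1]
grip_width: -0.0003
gripper_force: 0.0
```

```bash
python3 - <<'E'
from h import *
im,_=shot("top","t3")
c=im[125:280,225:420,::-1]
cv2.imwrite("pics/m3.png",cv2.resize(np.clip(255*(c/255.)**.6,0,255).astype(np.uint8),None,fx=3.8,fy=3.8,interpolation=cv2.INTER_CUBIC))
E
```

```text
(no output)
```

View pics/m3.png

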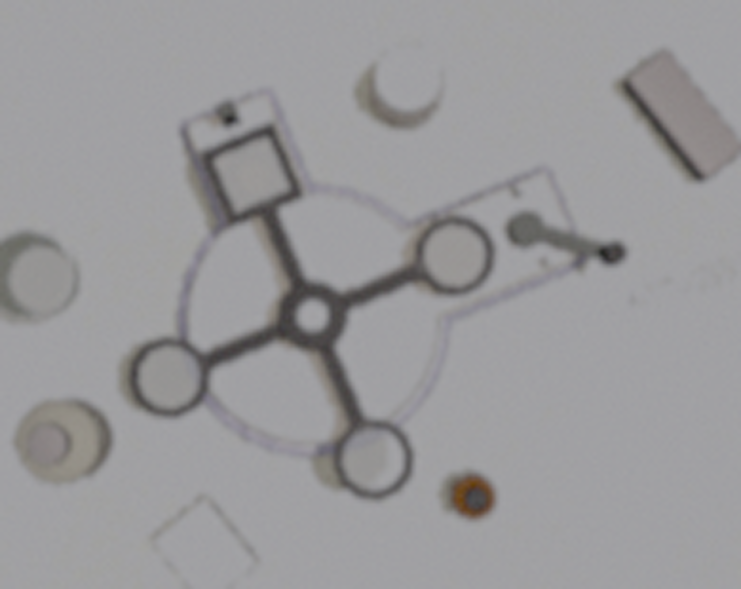

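```bash
python3 - <<'E'
from h import *
c=lambda u,v,z: at_z("top",225+(u+.5)/3.8-.5,125+(v+.5)/3.8-.5,z)[:2]
F=[c(252,174,.087),c(168,377,.087),c(373,459,.087),c(453,255,.087)]
h=np.mean(F,0); a=lambda d:np.degrees(np.arctan2(d[1],d[0]))
print(h,[a(F[i]-h)-90*i for i in range(4)])
fin=c(228,114,.1); pv=c(525,229,.067); kn=c(612,253,.086)
print('fin',a(fin-h),'piv',a(pv-h)+90,pv,'knob',kn,a(kn-pv),'finpiv',a(fin-pv)-a(np.array([136,145.])))
x=c(182,127,.01);y=c(268,91,.01);print('edge',a(x-y)-90, a((x+y)/2-h))
x=c(547,168,.01);y=c(583,262,.01);print('edge',a(x-y),a((x+y)/2-h)+90)
E
```

```text
[0.56182404 0.07996455] [np.float64(21.316654813965894), np.float64(21.57401613876256), np.float64(-338.25599996734707), np.float64(-338.1564613789257)]
fin 21.050008457795673 piv 21.00923308281088 [ 0.61330775 -0.05409053] knob [ 0.59566378 -0.10514778] -109.06372914776632 finpiv 21.59187385179969
edge 21.50854451022319 21.104127053823696
edge 19.135018746553257 21.234891417532666
```

Emit:
{"op": "servo_tool", "data": {
  "steps": [
    {"tx": 0.91, "ty": -2.51, "tz": 0, "yaw": -8.1, "claw": 0},
    {"tx": 0.91, "ty": -2.51, "tz": 0, "yaw": -8.1, "claw": 0},
    {"tx": 0.91, "ty": -2.51, "tz": 0, "yaw": -8.1, "claw": 0},
    {"tx": 0.91, "ty": -2.51, "tz": 0, "yaw": -8.1, "claw": 0},
    {"tx": 0.91, "ty": -2.51, "tz": 0, "yaw": -8.1, "claw": 0},
    {"tx": 0.91, "ty": -2.51, "tz": 0, "yaw": -8.1, "claw": 0},
    {"tx": 0.91, "ty": -2.51, "tz": 0, "yaw": -8.1, "claw": 0},
    {"tx": 0.91, "ty": -2.51, "tz": 0, "yaw": -8.1, "claw": 0},
    {"tx": 0.91, "ty": -2.51, "tz": 0, "yaw": -8.1, "claw": 0},
    {"tx": 0.91, "ty": -2.51, "tz": 0, "yaw": -8.1, "claw": 0},
    {"tx": 0.91, "ty": -2.51, "tz": 0, "yaw": -8.1, "claw": 0},
    {"tx": 0.91, "ty": -2.51, "tz": 0, "yaw": -8.1, "claw": 0},
    {"tx": 0.91, "ty": -2.51, "tz": 0, "yaw": -8.1, "claw": 0},
    {"tx": 0.91, "ty": -2.51, "tz": 0, "yaw": -8.1, "claw": 0},
    {"tx": 0.91, "ty": -2.51, "tz": 0, "yaw": -8.1, "claw": 0},
    {"tx": 0.91, "ty": -2.51, "tz": 0, "yaw": -8.1, "claw": 0},
    {"tx": 0, "ty": 0, "tz": 0, "yaw": 0, "claw": 0},
    {"tx": 0, "ty": 0, "tz": 0, "yaw": 0, "claw": 0}
  ]
}}

```text
time_s: 9.3
position: [0.5695, -0.1047, 0.2229]
tool_rot: [[0.947, -0.323, -0.001], [-0.323, -0.947, 0.0], [-0.001, 0.0, -1.0]]
ft_force: [0.0, 0.6, -1.0]
grip_width: 0.0
gripper_force: 0.0
```

Emit:
{"op": "servo_tool", "data": {
  "steps": [
    {"tx": -0.5, "ty": 0.4, "tz": -1, "yaw": 0, "claw": 0},
    {"tx": 0, "ty": 0, "tz": -2, "yaw": 0, "claw": 0},
    {"tx": 0, "ty": 0, "tz": -2, "yaw": 0, "claw": 0},
    {"tx": 0, "ty": 0, "tz": -2, "yaw": 0, "claw": 0},
    {"tx": 0, "ty": 0, "tz": -2, "yaw": 0, "claw": 0},
    {"tx": 0, "ty": 0, "tz": -1.5, "yaw": 0, "claw": 0},
    {"tx": 0, "ty": 0, "tz": -1, "yaw": 0, "claw": 0},
    {"tx": 0, "ty": 0, "tz": -1, "yaw": 0, "claw": 0},
    {"tx": 0, "ty": 0, "tz": -1, "yaw": 0, "claw": 0},
    {"tx": 0, "ty": 0, "tz": -0.7, "yaw": 0, "claw": 0},
    {"tx": 0, "ty": 0, "tz": 0, "yaw": 0, "claw": 0},
    {"tx": 0, "ty": 0, "tz": 0, "yaw": 0, "claw": 0}
  ]
}}

```text
time_s: 10.5
position: [0.5648, -0.0998, 0.0815]
tool_rot: [[0.947, -0.323, 0.0], [-0.323, -0.947, -0.0], [0.0, -0.0, -1.0]]
ft_force: [-0.2, -0.2, -0.0]
grip_width: -0.0001
gripper_force: 0.0
```

```bash
python3 - <<'E'
from h import *
im,_=shot("scene","s4")
c=im[100:280,150:390,::-1]
cv2.imwrite("pics/s4c.png",cv2.resize(np.clip(255*(c/255.)**.6,0,255).astype(np.uint8),None,fx=3.2,fy=3.2,interpolation=cv2.INTER_CUBIC))
# push path
p=env.observe()["position"][:2]*1e3; print(p)
piv=np.array([613.5,-55])
for th in np.arange(-108.5,-14,5):
    a=np.radians(th); n=piv+58*np.array([np.cos(a),np.sin(a)])+18.5*np.array([np.sin(a),-np.cos(a)])
    print(th,n.round(1),((n-p)/10).round(2)); p=n
E
```

```text
[564.86844406 -99.83115783]
-108.5 [ 577.6 -104.1] [ 1.27 -0.43]
-103.5 [ 582.  -107.1] [ 0.44 -0.29]
-98.5 [ 586.6 -109.6] [ 0.47 -0.25]
-93.5 [ 591.5 -111.8] [ 0.49 -0.21]
-88.5 [ 596.5 -113.5] [ 0.5  -0.17]
-83.5 [ 601.7 -114.7] [ 0.52 -0.13]
-78.5 [ 606.9 -115.5] [ 0.53 -0.08]
-73.5 [ 612.2 -115.9] [ 0.53 -0.03]
-68.5 [ 617.5 -115.7] [0.53 0.01]
-63.5 [ 622.8 -115.2] [0.53 0.06]
-58.5 [ 628.  -114.1] [0.52 0.1 ]
-53.5 [ 633.1 -112.6] [0.51 0.15]
-48.5 [ 638.1 -110.7] [0.49 0.19]
-43.5 [ 642.8 -108.3] [0.48 0.24]
-38.5 [ 647.4 -105.6] [0.45 0.28]
-33.5 [ 651.7 -102.4] [0.43 0.31]
-28.5 [655.6 -98.9] [0.4  0.35]
-23.5 [659.3 -95.1] [0.37 0.38]
-18.5 [662.6 -90.9] [0.33 0.41]
```

View pics/s4c.png

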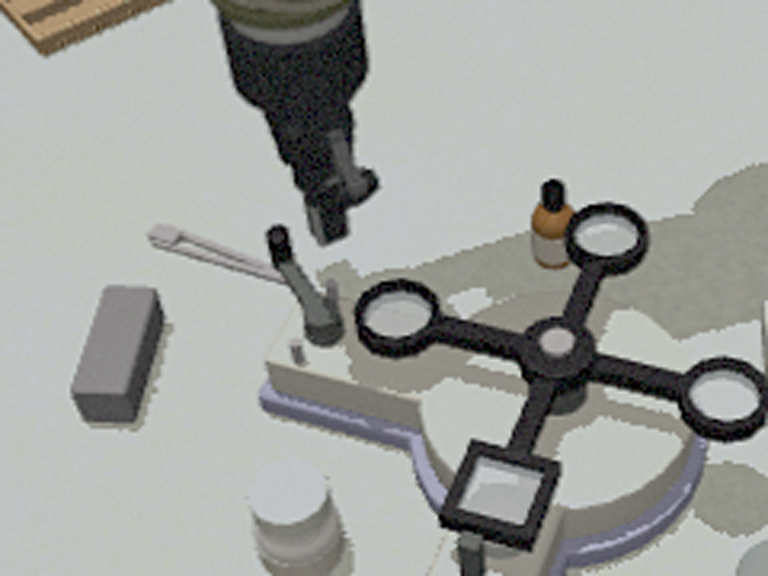

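Emit:
{"op": "servo_tool", "data": {
  "steps": [
    {"tx": 0.4, "ty": -0.14, "tz": 0, "yaw": 0, "claw": 0},
    {"tx": 0.4, "ty": -0.14, "tz": 0, "yaw": 0, "claw": 0},
    {"tx": 0.24, "ty": -0.08, "tz": 0, "yaw": 0, "claw": 0},
    {"tx": 0.23, "ty": -0.07, "tz": 0, "yaw": 0, "claw": 0},
    {"tx": 0.22, "ty": -0.15, "tz": 0, "yaw": 2.5, "claw": 0},
    {"tx": 0.22, "ty": -0.14, "tz": 0, "yaw": 2.5, "claw": 0},
    {"tx": 0.23, "ty": -0.13, "tz": 0, "yaw": 2.5, "claw": 0},
    {"tx": 0.24, "ty": -0.12, "tz": 0, "yaw": 2.5, "claw": 0},
    {"tx": 0.24, "ty": -0.11, "tz": 0, "yaw": 2.5, "claw": 0},
    {"tx": 0.25, "ty": -0.1, "tz": 0, "yaw": 2.5, "claw": 0},
    {"tx": 0.25, "ty": -0.09, "tz": 0, "yaw": 2.5, "claw": 0},
    {"tx": 0.25, "ty": -0.08, "tz": 0, "yaw": 2.5, "claw": 0},
    {"tx": 0.26, "ty": -0.07, "tz": 0, "yaw": 2.5, "claw": 0},
    {"tx": 0.26, "ty": -0.06, "tz": 0, "yaw": 2.5, "claw": 0},
    {"tx": 0.26, "ty": -0.04, "tz": 0, "yaw": 2.5, "claw": 0},
    {"tx": 0.27, "ty": -0.04, "tz": 0, "yaw": 2.5, "claw": 0},
    {"tx": 0.26, "ty": -0.02, "tz": 0, "yaw": 2.5, "claw": 0},
    {"tx": 0.27, "ty": -0.01, "tz": 0, "yaw": 2.5, "claw": 0},
    {"tx": 0, "ty": 0, "tz": 0, "yaw": 0, "claw": 0}
  ]
}}

```text
time_s: 12.45
position: [0.6122, -0.1158, 0.0812]
tool_rot: [[0.96, 0.279, -0.0], [0.279, -0.96, -0.0], [-0.0, 0.0, -1.0]]
ft_force: [-0.4, 0.1, 0.2]
grip_width: -0.0001
gripper_force: 0.0
```

Emit:
{"op": "servo_tool", "data": {
  "steps": [
    {"tx": 0.26, "ty": 0, "tz": 0, "yaw": 2.5, "claw": 0},
    {"tx": 0.27, "ty": 0.01, "tz": 0, "yaw": 2.5, "claw": 0},
    {"tx": 0.26, "ty": 0.03, "tz": 0, "yaw": 2.5, "claw": 0},
    {"tx": 0.27, "ty": 0.03, "tz": 0, "yaw": 2.5, "claw": 0},
    {"tx": 0.26, "ty": 0.05, "tz": 0, "yaw": 2.5, "claw": 0},
    {"tx": 0.26, "ty": 0.05, "tz": 0, "yaw": 2.5, "claw": 0},
    {"tx": 0.26, "ty": 0.07, "tz": 0, "yaw": 2.5, "claw": 0},
    {"tx": 0.25, "ty": 0.08, "tz": 0, "yaw": 2.5, "claw": 0},
    {"tx": 0.25, "ty": 0.09, "tz": 0, "yaw": 2.5, "claw": 0},
    {"tx": 0.24, "ty": 0.1, "tz": 0, "yaw": 2.5, "claw": 0},
    {"tx": 0.24, "ty": 0.12, "tz": 0, "yaw": 2.5, "claw": 0},
    {"tx": 0.24, "ty": 0.12, "tz": 0, "yaw": 2.5, "claw": 0},
    {"tx": 0.23, "ty": 0.14, "tz": 0, "yaw": 2.5, "claw": 0},
    {"tx": 0.22, "ty": 0.14, "tz": 0, "yaw": 2.5, "claw": 0},
    {"tx": 0.22, "ty": 0.15, "tz": 0, "yaw": 2.5, "claw": 0},
    {"tx": 0.21, "ty": 0.16, "tz": 0, "yaw": 2.5, "claw": 0},
    {"tx": 0, "ty": 0, "tz": 0, "yaw": 0, "claw": 0}
  ]
}}

```text
time_s: 14.15
position: [0.6516, -0.1022, 0.0812]
tool_rot: [[0.557, 0.83, 0.0], [0.83, -0.557, -0.0], [0.0, 0.0, -1.0]]
ft_force: [-0.1, -0.2, -1.4]
grip_width: 0.0
gripper_force: 0.1
```

```bash
python3 - <<'E'
from h import *
im,_=shot("scene","s5")
c=im[100:280,150:390,::-1]
cv2.imwrite("pics/s5c.png",cv2.resize(np.clip(255*(c/255.)**.6,0,255).astype(np.uint8),None,fx=3.2,fy=3.2,interpolation=cv2.INTER_CUBIC))
E
```

```text
(no output)
```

View pics/s5c.png

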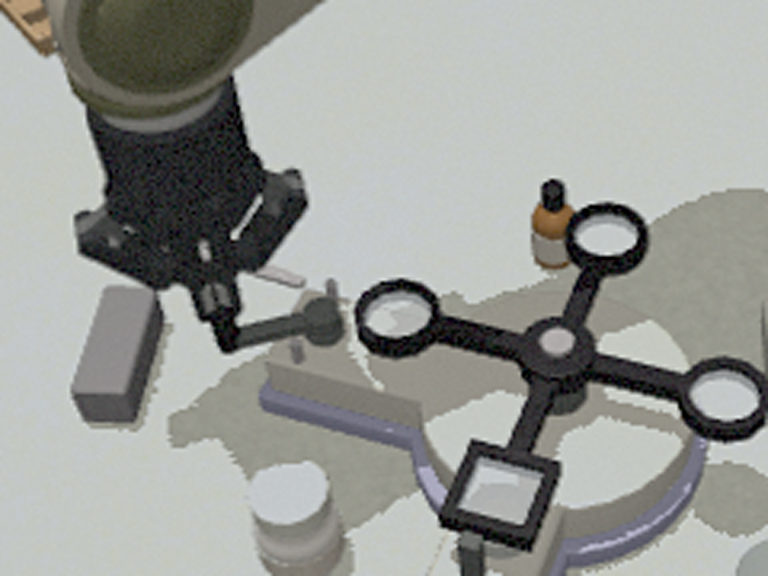

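Emit:
{"op": "servo_tool", "data": {
  "steps": [
    {"tx": 0.2, "ty": 0.17, "tz": 0, "yaw": 2.5, "claw": 0},
    {"tx": 0.2, "ty": 0.18, "tz": 0, "yaw": 2.5, "claw": 0},
    {"tx": 0.19, "ty": 0.19, "tz": 0, "yaw": 2.5, "claw": 0},
    {"tx": 0.18, "ty": 0.19, "tz": 0, "yaw": 2.5, "claw": 0},
    {"tx": 0.1, "ty": 0.12, "tz": 0, "yaw": 1.5, "claw": 0},
    {"tx": 0.09, "ty": 0.12, "tz": 0, "yaw": 1.5, "claw": 0},
    {"tx": 0.08, "ty": 0.1, "tz": 0, "yaw": 1, "claw": 0},
    {"tx": 0, "ty": 0, "tz": 0, "yaw": 0, "claw": 0}
  ]
}}

```text
time_s: 15.0
position: [0.6619, -0.0914, 0.0813]
tool_rot: [[0.339, 0.941, -0.0], [0.941, -0.339, 0.0], [0.0, -0.0, -1.0]]
ft_force: [-1.0, -0.2, -0.7]
grip_width: 0.0005
gripper_force: 0.2
```

Emit:
{"op": "servo_tool", "data": {
  "steps": [
    {"tx": 0.05, "ty": 0.08, "tz": 0, "yaw": 1, "claw": 0},
    {"tx": 0.05, "ty": 0.08, "tz": 0, "yaw": 1, "claw": 0},
    {"tx": 0.04, "ty": 0.06, "tz": 0, "yaw": 0.5, "claw": 0},
    {"tx": 0, "ty": 0, "tz": 0, "yaw": 0, "claw": 0}
  ]
}}

```text
time_s: 15.4
position: [0.6634, -0.0893, 0.0813]
tool_rot: [[0.298, 0.955, 0.0], [0.955, -0.298, 0.0], [0.0, 0.0, -1.0]]
ft_force: [-0.0, -0.7, 0.0]
grip_width: -0.0004
gripper_force: 0.5
```

Emit:
{"op": "servo_tool", "data": {
  "steps": [
    {"tx": 0.04, "ty": 0.07, "tz": 0, "yaw": 0.5, "claw": 0},
    {"tx": 0.03, "ty": 0.07, "tz": 0, "yaw": 0.5, "claw": 0},
    {"tx": 0, "ty": 0, "tz": 0, "yaw": 0, "claw": 0}
  ]
}}

```text
time_s: 15.7
position: [0.6639, -0.0886, 0.0813]
tool_rot: [[0.281, 0.96, -0.0], [0.96, -0.281, -0.001], [-0.001, -0.0, -1.0]]
ft_force: [-1.0, -4.8, -0.7]
grip_width: 0.0005
gripper_force: 2.5
```

Emit:
{"op": "servo_tool", "data": {
  "steps": [
    {"tx": 0.03, "ty": 0.07, "tz": 0, "yaw": 0.5, "claw": 0},
    {"tx": 0, "ty": 0, "tz": 0, "yaw": 0, "claw": 0}
  ]
}}

```text
time_s: 15.9
position: [0.664, -0.0885, 0.0813]
tool_rot: [[0.273, 0.962, -0.001], [0.962, -0.273, -0.002], [-0.002, -0.0, -1.0]]
ft_force: [-3.1, -6.5, -0.9]
grip_width: -0.0003
gripper_force: 3.9
```

Emit:
{"op": "servo_tool", "data": {
  "steps": [
    {"tx": 0.03, "ty": 0.07, "tz": 0, "yaw": 0.5, "claw": 0},
    {"tx": 0, "ty": 0, "tz": 0, "yaw": 0, "claw": 0}
  ]
}}

```text
time_s: 16.1
position: [0.6641, -0.0884, 0.0813]
tool_rot: [[0.264, 0.964, -0.001], [0.964, -0.264, -0.003], [-0.003, -0.0, -1.0]]
ft_force: [-4.7, -10.0, -0.0]
grip_width: 0.0002
gripper_force: 5.2
```

The finger stopped advancing as the force rose, so the lever is on its stop. Backing off and checking.

Emit:
{"op": "servo_tool", "data": {
  "steps": [
    {"tx": -0.2, "ty": -0.6, "tz": 0, "yaw": 0, "claw": 0},
    {"tx": -0.3, "ty": -1, "tz": 0, "yaw": 0, "claw": 0},
    {"tx": 0, "ty": -0.5, "tz": 2, "yaw": 0, "claw": 0},
    {"tx": 0, "ty": 0, "tz": 3, "yaw": 0, "claw": 0},
    {"tx": 0, "ty": 0, "tz": 4, "yaw": 0, "claw": 0},
    {"tx": 0, "ty": 0, "tz": 4, "yaw": 0, "claw": 0},
    {"tx": -3, "ty": -3, "tz": 1, "yaw": 0, "claw": 0},
    {"tx": -4, "ty": -3, "tz": 0, "yaw": 0, "claw": 0},
    {"tx": -4, "ty": -3, "tz": 0, "yaw": 0, "claw": 0},
    {"tx": -4, "ty": -3, "tz": 0, "yaw": 0, "claw": 0},
    {"tx": -4, "ty": -3, "tz": 0, "yaw": 0, "claw": 0},
    {"tx": -3, "ty": -3, "tz": 0, "yaw": 0, "claw": 0},
    {"tx": 0, "ty": 0, "tz": 0, "yaw": 0, "claw": 0}
  ]
}}

```text
time_s: 17.4
position: [0.4367, -0.2906, 0.2217]
tool_rot: [[0.269, 0.963, 0.0], [0.963, -0.269, -0.001], [-0.001, 0.0, -1.0]]
ft_force: [-0.3, 1.2, -0.0]
grip_width: -0.0002
gripper_force: 0.0
```

```bash
python3 - <<'E'
from h import *
im,_=shot("top","t6")
c=im[125:280,225:420,::-1]
cv2.imwrite("pics/m6.png",cv2.resize(np.clip(255*(c/255.)**.6,0,255).astype(np.uint8),None,fx=3.8,fy=3.8,interpolation=cv2.INTER_CUBIC))
E
```

```text
(no output)
```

View pics/m6.png

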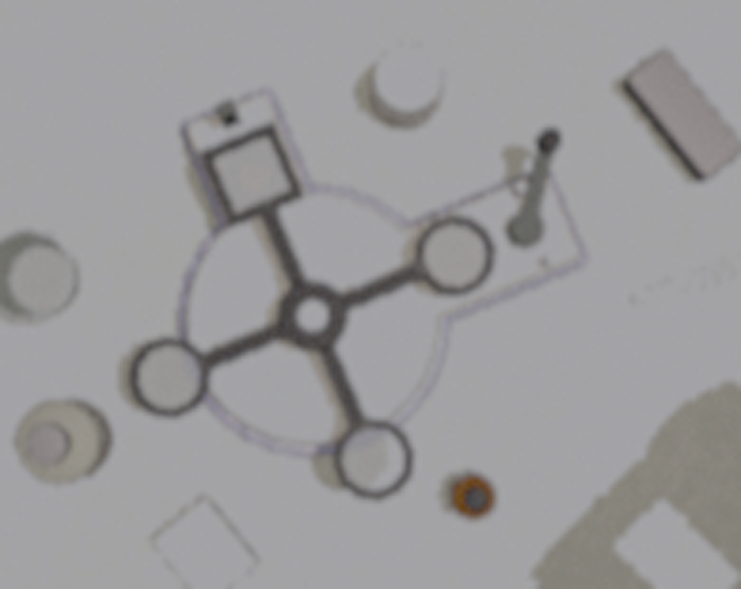

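The square frame is at (252,174), unmoved and in line with the fin at (228,114). The lever knob is at (549,140), resting on the far pin near (520,183). Nothing else has shifted, so I'm handing in.

```bash
python3 -c "
from rig import env
print(env.close_job())"
```

```text
the job is handed in; nothing more can be done
None
```

I handed the job in at about 17 s: the square filter is centred over the port to within about 1 mm by the camera, the lever rests on its locked stop, and nothing else moved; no verdict was returned.

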